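# Bin the dried-out highlighter and present the fresh ones

## Task

The yellow highlighter lying on the hall table has dried out: drop it in the wire waste basket first. Then turn the rotary pen caddy, which has a black handle on top, until the red cup with the fresh highlighters faces front, over the white pointer on the caddy's foot, and finish with the gripper still firmly holding the caddy and keeping it still, not letting go, so that I can pull one out. Leave the basket standing where it is, and do not disturb the key bowl, the book or the torch.

Things in the scene. Friction and masses are not known exactly. Their poses are not given: they have to be found in the camera images.
- highlighter: dried-out flat highlighter pen lying loose and uncapped on the table: yellow barrel 78 x 24 mm, 14 mm thick, with a black nose (26 x 21 mm) and a small yellow tip; 115 mm long in all, 25 g. Origin: on its underside, 57 mm from either end; x runs along the pen to the tip (barrel from x = -57 to +20 mm), y across its 24 mm width, z up.
- highlighter_mid (a point): middle of the highlighter's thickness, on its long axis, 5 mm from its origin towards the barrel: a good place to grip across the 24 mm width.
- basket: loose open-topped dark wire waste basket of 0.5 kg or so, outside 150 mm (its x) x 200 mm (its y), 110 mm high, sides 4 mm of fine wire mesh that nothing passes through, floor 4 mm. Origin: centre of its underside; z up. Stands either to the left or to the right, with the caddy on the other side.
- caddy_foot: foot of the rotary pen caddy, a black disc 212 mm across fixed to the table, 12 mm high, with a black tab carrying a white pointer stripe that sticks out to 140 mm from the axis: the pointer marks the front. Origin: on the turning axis at the table's surface; the pointer lies along the foot's own -x; z up.
- front_place (a point): point fixed to the foot, straight above the line of the white pointer, 60 mm from the turning axis and 60 mm above the table: where the middle of the red cup must come.
- carousel: turntable: pale disc 200 mm across; 4 cups (red, grey, white, blue; 62 mm across, 60 mm from the axis, rims 109 mm above the table), fixed pens up to 135 mm, central post with the handle. Turns endlessly both ways, friction 0.04 N m, stays where it stops. Origin: on the axis, at table height; red cup along its own -x: it faces front when its yaw equals caddy_foot's.
- red_cup (a point): point on the axis of the red cup (the one with three yellow fresh highlighters), 60 mm from the turning axis and 60 mm above the table; turns with the carousel.
- handle (a point): middle of the black bar handle on top of the caddy's post, rigid with the turntable: 64 mm long (its x), 16 mm wide (its y), 36 mm high. This point: on the turning axis, 192 mm above the table. Its long axis points in line with the red cup (red cup towards -x). Grip it from above across its 16 mm.
- key_bowl: bystander: blue ceramic bowl 120 mm across, 45 mm high. Origin: centre of its underside.
- book: bystander: small green book lying flat, 90 x 140 x 26 mm. Origin: centre of its underside.
- torch: bystander: red hand torch with a black head, 135 mm long (its x), 36 mm across the head. Origin: underside, near its middle.
Mind the look-alikes: they are no part of the job. Of the things that look like the highlighter, take the one that is farthest from the robot's base at the start.

How it is judged:
By the outcome, as a careful person would: the job done as asked, in the order asked, and still so for the second after the job is handed in, while the arm keeps its last pose, push and grip.
It also fails if it takes over 72 s, if anything falls off the work surface, if the arm or the gripper's body presses on something with over 40 N, if the wrist force passes 120 N, or if a joint passes its speed limit or range.

## Robot

A 6-joint arm with a two-finger parallel gripper is mounted at the origin on the work surface. World frame = base frame: x ahead of the robot, y to its left, z up, the work surface at z = 0. Lengths are in m, angles in rad, forces in N, time in s.
With the tool pointing down it reaches from about 0.3 to 0.775 m from the base axis. Payload 14.6 kg.
Tool frame: the origin (TCP) lies at the very end of the fingers, on their centre line; the grasp point (between the pads) lies 19 mm behind it; z points along the fingers, y is the line along which they close (so a half turn about z gives the same grasp; the last joint's range is limited). The gripper opens to 94 mm and grips with 3 to 60 N. Pads are 16 mm wide; open, the fingers measure 119 mm over their backs; the gripper's body (75 mm by 177 mm) begins 78 mm behind the grasp point.
Start: joints at [1.133, 0.3, 1.521, -0, 1.321, -0.067], TCP at [0.199, 0.513, 0.205] pointing down, gripper open.
Joint ranges: [-3.03, 3.03], [-0.79, 2.21], [0.23, 2.52], [-1.04, 4.18], [0, 3.07], [-2.55, 2.55]. Speed limits (rad/s): [2.22, 2.22, 2.57, 3.14, 3.14, 3.14].

## Interface

Orientations are given as [roll, pitch, yaw] about the fixed x, y, z axes, in that order (R = Rz(yaw) Ry(pitch) Rx(roll)).
In Python, from station import ctrl, camera, camera_info, finder gives the robot as it stands.
- The arm moves only by the tool carry_out, never from a script. Its argument "motion" is a list of rows, each a list of 2 entries, a list of its own where there are three numbers: the shift along the tool's x, y, z as a fraction of full scale, then the turn about the tool's z as a fraction of full scale. A call has 1 to 12 rows; each row is the pose to reach, as a shift and turn from the pose commanded when the call began, along the tool's axes at that moment, turning the shorter way round; what a row does not reach only later rows make up. Full scale, the value 1, is 200 mm for a shift and 360 degrees for a turn. A row lasts 1/10 s, in which the tool goes at most 50 mm and 8.59 degrees, less where a joint would pass 70% of its speed; a pose out of reach is approached as far as the arm can. A call with a number of a shift or a turn outside -1 to 1 is refused whole. A call with a gripper value outside its range is refused whole. "hand" is the closure, from -1 (fully open) to 1 (shut), set as the call begins (left out, the last holds). The fingers move at their own pace and stop on an object; "force" is the grip in N (left out, the last holds). Time passes only in rows, so rows that repeat a pose let the fingers close. It gives the time, the measured TCP pose, the force, the opening and the grip force at its end, in the units of the state.
- ctrl.get_obs(): the state, without advancing time (a new reading comes with each control period).
- camera(name): name is "scene" or "top" or "wrist"; returns (picture, depth): 384x512x3 uint8, blue, green, red; 384x512 float32, m along the optical axis (not along the pixel's ray), 0 where there is no reading.
- camera_info(name): a dict with "camera_matrix" (3x3 intrinsics, pixels), "origin" and "attitude" of the camera in the world. Camera axes: x right, y down, z forward; pixel columns grow to the right and rows downward; lengths in m; the calibration is good to about 2 mm. The wrist camera is an equidistant fisheye: a pixel r from the principal point sees the ray r / f radians off the axis. A picture is of the moment at which its call begins: read the wrist's pose just before it. camera_info takes no time and is no camera call; for the wrist camera it gives the pose at the moment of the call.
- ctrl.hand_in(): hands the job in; it is judged then, once.
Trained networks look in the newest picture that a camera, given by its name, has taken for a name from the list of things; names that differ only in an ending like _2 or _b are one class to them, and where a whole thing is asked for, a point or a joint stands for the part that bears it (a point fixed in the world has none). Each returns a list of dicts, best first, with "conf" (0 to 1); they miss things now and then, are a little off and sometimes report something else, mostly with a low value. They report only what shows in the picture. A call takes as long as a camera call. They do not tell look-alikes from the thing itself.
- finder.boxes_of(camera, query): "location" ([column, row] in pixels, amid what is visible of it).
- finder.cut_out(camera, query): "mask" (384x512 bool, what is visible of it) and "location" ([column, row] in pixels, amid what is visible of it).
- finder.pinpoint(camera, query): "location" ([column, row] in pixels: a listed point, or the origin of a listed thing).
The state is a dict: "time_s": time; "qpos": joint angles; "joint_vel": joint speeds; "tau": joint torques, N m; "ee_pos": TCP position; "eef_rot": TCP orientation; "force": force on the tool from outside, world axes, zero at the start; "moment": the same for the moment, N m; "grip_width": finger opening in m; "grip_force": force on a finger pad.
Only numpy, scipy, OpenCV 4.12 (cv2) and the standard library are available. Lean on these libraries where they do the work, as an engineer would, in place of code of your own. Each camera call takes 0.05 s, during which the arm holds its last target. There are 200 camera calls.

## Working session

There is one attempt and no reset: what is moved stays moved. The work goes in short steps, Python scripts to look and compute and a tool call to move; the robot and the scene stay as the last step left them, time stands still between calls to the robot, and variables do not carry over. Pictures are saved under pics/ and viewed, at most 10 in all, crops included, and the job is handed in when it is done.

Besides the shell and the picture viewer there is one more tool, called after "Request:" as a command line: name --argument value ..., lists and objects as JSON in quotes. carry_out: Moves the arm, as the interface text tells. Its arguments: {"type":"object","properties":{"motion":{"type":"array","items":{"type":"array"}},"hand":{"type":"number"},"force":{"type":"number"}},"required":["motion"]}

```bash
mkdir -p pics; cat > h.py <<'E'
import numpy as np, cv2
from scipy.spatial.transform import Rotation as R
from station import ctrl, camera, camera_info, finder
def att(ci):
    a=np.array(ci["attitude"],float)
    return a if a.shape==(3,3) else (R.from_quat(a).as_matrix() if a.size==4 else R.from_euler('xyz',a).as_matrix())
def px2w(ci,uv,d=None,z=None):
    K=np.array(ci["camera_matrix"]);o=np.array(ci["origin"])
    r=att(ci)@np.array([(uv[0]-K[0,2])/K[0,0],(uv[1]-K[1,2])/K[1,1],1])
    return o+r*(d if d is not None else (z-o[2])/r[2])
def maskpts(ci,m,dep):
    v,u=np.nonzero(m&(dep>0))
    K=np.array(ci["camera_matrix"]);d=dep[v,u]
    p=np.stack([(u-K[0,2])/K[0,0]*d,(v-K[1,2])/K[1,1]*d,d],1)
    return p@att(ci).T+np.array(ci["origin"])
E
python3 - <<'E'
from h import *
t,dt=camera("top"); s,ds=camera("scene")
ct=camera_info("top");cs=camera_info("scene");print(ct,cs)
cv2.imwrite("pics/top.png",t);cv2.imwrite("pics/scene.png",s)
np.savez("d.npz",t=t,dt=dt,s=s,ds=ds)
for c,ci,d in(("top",ct,dt),("scene",cs,ds)):
  for q in ["highlighter","basket","caddy_foot","carousel","red_cup","handle","key_bowl","book","torch"]:
    for f in finder.cut_out(c,q)[:4]:
        p=maskpts(ci,f["mask"],d)
        if len(p)<5: continue
        a=cv2.minAreaRect(p[:,:2].astype(np.float32)*1000)
        print(c,q,round(f["conf"],2),np.round(f["location"]),np.median(p,0).round(3),p[:,2].max().round(3),np.round(a[0]),np.round(a[1]),round(a[2]))
  for q in ["caddy_foot","carousel","front_place","red_cup","handle","highlighter","basket"]:
    for f in finder.pinpoint(c,q)[:4]:print("pin",c,q,round(f["conf"],2),np.round(f["location"],1))
print(ctrl.get_obs())
E
```

```text
{'camera_matrix': array([[475.13829634,   0.        , 265.00044525],
       [  0.        , 475.13829634, 197.53662376],
       [  0.        ,   0.        ,   1.        ]]), 'origin': array([ 0.44813984, -0.01035052,  1.40593296]), 'attitude': array([-3.05336478, -0.01804768, -1.5718083 ])} {'camera_matrix': array([[354.09814083,   0.        , 261.48928454],
       [  0.        , 354.09814083, 189.1614256 ],
       [  0.        ,   0.        ,   1.        ]]), 'origin': array([ 1.1092043 , -0.31504466,  0.58508466]), 'attitude': array([-2.20932956,  0.02288981,  1.05839597])}
top highlighter 0.71 [281. 264.] [ 0.363 -0.085  0.014] 0.02 [365. -80.] [109.  19.] 68
top highlighter 0.64 [226. 244.] [0.433 0.075 0.014] 0.023 [436.  80.] [109.  21.] 54
top highlighter 0.5 [259. 212.] [ 0.529 -0.024  0.013] 0.022 [524. -24.] [115.  25.] 18
top basket 0.83 [349. 199.] [ 0.574 -0.289  0.004] 0.117 [ 580. -300.] [224. 170.] 71
top caddy_foot 0.59 [146. 221.] [0.498 0.3   0.028] 0.216 [504. 309.] [214. 211.] 40
top carousel 0.78 [147. 220.] [0.502 0.3   0.031] 0.216 [504. 309.] [188. 200.] 28
to
[... 2277 characters left out ...]
 281. ]
{'time_s': 1.7, 'qpos': array([ 1.13338320e+00,  2.99874855e-01,  1.52104420e+00,  1.08316210e-05,
        1.32065369e+00, -6.66325350e-02]), 'joint_vel': array([ 3.82556015e-04,  5.55847600e-05, -1.23413323e-03, -9.35861637e-04,
        1.01089551e-04,  9.64505426e-04]), 'tau': array([-1.15866103e-03, -5.31678343e+01, -3.52896452e+01,  7.07208482e-02,
        2.15519790e-02, -6.73929435e-05]), 'ee_pos': array([0.19929898, 0.51260425, 0.20544066]), 'eef_rot': array([ 3.14157209e+00, -9.14597915e-06,  2.77080938e+00]), 'force': array([-0.15327614,  0.2320436 , -0.21463935]), 'moment': array([-0.00080673, -0.03773197,  0.01485668]), 'grip_force': 0.0, 'grip_width': 0.09387781648628556}
```

View pics/top.png

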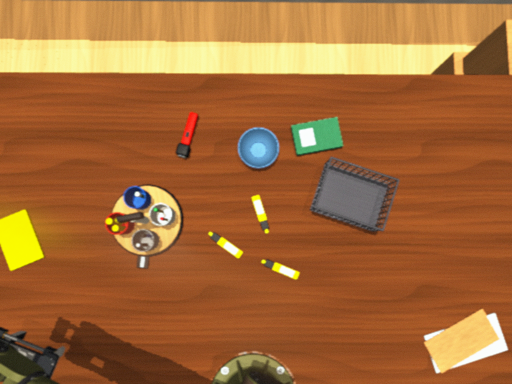

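View pics/scene.png

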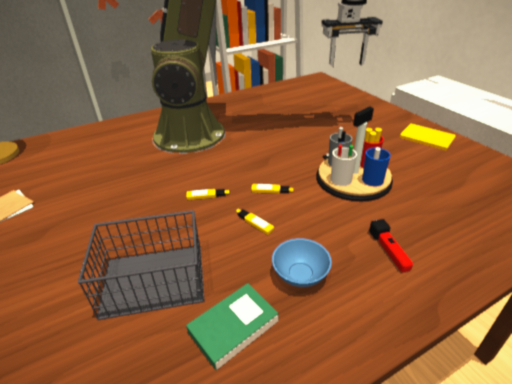

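The three look-alikes are at top pixels (260,212), (226,244) and (281,268). Their distances from the base are about 0.525, 0.44 and 0.37 m, so the one at (260,212) is the one meant. The basket is on the right at (352,197) and the caddy on the left at (147,220), with its pointer at (143,262). I'll confirm in a crop.

```bash
python3 - <<'E'
from h import *
D=np.load("d.npz");t,dt,s,ds=D["t"],D["dt"],D["s"],D["ds"];ct=camera_info("top");cs=camera_info("scene")
a=cv2.resize(t[175:295,90:310],None,fx=3.6,fy=3.6,interpolation=cv2.INTER_CUBIC);cv2.imwrite("pics/crop.png",a)
full=np.ones(dt.shape,bool)
def grid(ci,d):
    v,u=np.mgrid[:384,:512];K=np.array(ci["camera_matrix"])
    p=np.stack([(u-K[0,2])/K[0,0]*d,(v-K[1,2])/K[1,1]*d,d],-1)
    return p@att(ci).T+np.array(ci["origin"])
P=grid(ct,dt);S=grid(cs,ds)
def rect(p): 
    r=cv2.minAreaRect(p[:,:2].astype(np.float32)*1000);return [np.round(x,1) for x in r]
hsv=cv2.cvtColor(t,cv2.COLOR_BGR2HSV);hs=cv2.cvtColor(s,cv2.COLOR_BGR2HSV)
for n,G,H in(("top",P,hsv),("scene",S,hs)):
    near=lambda x,y,r:np.hypot(G[...,0]-x,G[...,1]-y)<r
    m=near(.524,-.024,.075)&(G[...,2]>.008)&(G[...,2]<.03);p=G[m];print(n,"pen",rect(p),m.sum())
    ye=m&(H[...,0]>20)&(H[...,0]<40)&(H[...,1]>120)&(H[...,2]>100);print("  yellow mean",G[ye].mean(0).round(4),"dark",G[m&(H[...,2]<70)].mean(0).round(4))
    h=near(.50,.305,.12)&(G[...,2]>.17);p=G[h];print("handle",rect(p),h.sum(),p[:,2].max(),"top",np.percentile(p[:,2],[5,50,95]).round(3))
    pc=np.cov(p[:,:2].T);w,V=np.linalg.eigh(pc);print("  mean",p.mean(0).round(4),"dir deg",np.degrees(np.arctan2(*V[::-1,1])).round(1))
    dk=near(.50,.305,.115)&(G[...,2]>.015)&(G[...,2]<.04);print("disc",cv2.minEnclosingCircle(G[dk][:,:2].astype(np.float32)*1000))
    r=near(.50,.305,.115)&(((H[...,0]<8)|(H[...,0]>172))&(H[...,1]>150)&(G[...,2]>.06));print("red",G[r].mean(0).round(4),r.sum())
    b=near(.58,-.30,.17)&(G[...,2]>.095)&(G[...,2]<.125);print("basket rim",rect(G[b]),b.sum())
    f=near(.575,-.295,.15)&(G[...,2]<.012)&(H[...,2]<110)&(H[...,1]<80);print("basket floor",rect(G[f]),G[f].mean(0).round(3),np.median(G[f][:,2]))
    w=near(.38,.31,.05)&(H[...,1]<60)&(H[...,2]>140)&(G[...,2]<.025);print("pointer white",G[w].mean(0).round(4),w.sum())
for u,v in [(143,262)]:print(px2w(ct,(u,v),z=.012))
E
```

```text
top pen [array([531.2, -20.5]), array([87.2, 99.8]), np.float64(69.7)] 280
  yellow mean [ 0.5291 -0.023   0.0132] dark [nan nan nan]
handle [array([504.8, 308.4]), array([18.4, 63.6]), np.float64(11.0)] 208 0.21649872039137374 top [0.18  0.209 0.214]
  mean [0.505  0.3067 0.2048] dir deg 102.0
disc ((505.3276672363281, 308.4766540527344), 102.72439575195312)
red [0.4907 0.3609 0.0975] 162
basket rim [array([ 575.7, -287.2]), array([202.5, 153.5]), np.float64(71.4)] 548
basket floor [array([ 577.8, -297.8]), array([222.2, 166.3]), np.float64(73.2)] [ 0.585 -0.318  0.003] 0.0032192808828043207
pointer white [0.3868 0.321  0.0105] 57
scene pen [array([525.9, -25.3]), array([114.9,  24.5]), np.float64(18.0)] 318
  yellow mean [ 0.5393 -0.0244  0.0125] dark [ 0.4933 -0.0383  0.0123]
handle [array([509.1, 307.6]), array([18.2, 64.8]), np.float64(12.7)] 292 0.21067242279157494 top [0.176 0.196 0.21 ]
  mean [0.5131 0.3023 0.1952] dir deg 97.4
disc ((508.3403625488281, 306.900634765625), 100.8578109741211)
red [0.5102 0.3327 0.0999] 166
basket rim [array([ 576.7, -287.3]), array([201.2, 153. ]), np.float64(71.4)] 1225
basket floor [array([ 565.7, -309.2]), array([246. , 157.7]), np.float64(71.4)] [ 0.579 -0.294  0.004] 0.003975624760848284
pointer white [0.377  0.3154 0.0097] 1
[0.38372473 0.31809935 0.012     ]<stdin>:16: RuntimeWarning: Mean of empty slice.
  ret = um.true_divide(
```

View pics/crop.png

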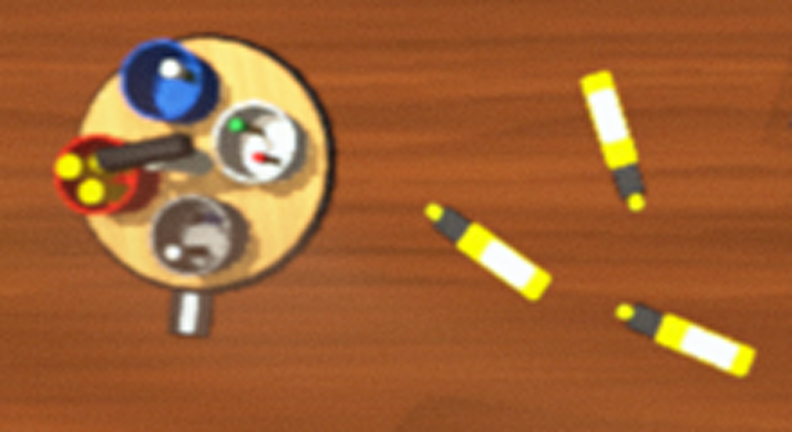

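The crop shows the target pen at crop (610,140): yellow and uncapped, with a black nose, and the farthest out of the three. I'll move above it now.

Request:
carry_out --motion '[[[-1, -0.757, -0.25], 0], [[-1, -0.757, -0.25], 0], [[-1, -0.757, -0.25], 0], [[-1, -0.757, -0.25], 0], [[-1, -0.757, -0.25], 0], [[-1, -0.757, -0.25], 0], [[-1, -0.757, -0.25], 0]]' --hand -1 --force 20

```text
time_s: 2.4
ee_pos: [0.3314, 0.2984, 0.2558]
eef_rot: [3.141, 0.0, 2.768]
force: [0.3, 0.6, -0.2]
grip_width: 0.0937
grip_force: 0.0
```

Request:
carry_out --motion '[[[-1, -0.757, 0], 0], [[-1, -0.757, 0], 0], [[-1, -0.757, 0], 0], [[-1, -0.757, 0], 0], [[-1, -0.757, 0], 0], [[-1, -0.757, 0], 0], [[-1, -0.757, 0], 0]]'

```text
time_s: 3.1
ee_pos: [0.4624, 0.0861, 0.2547]
eef_rot: [-3.141, -0.001, 2.77]
force: [0.7, -0.3, -0.3]
grip_width: 0.0939
grip_force: 0.0
```

Request:
carry_out --motion '[[[-0.51, -0.386, 0.7], -0.109], [[-0.51, -0.386, 0.7], -0.109], [[-0.51, -0.386, 0.7], -0.109], [[-0.51, -0.386, 0.7], -0.109], [[-0.51, -0.386, 0.7], -0.109], [[-0.51, -0.386, 0.7], -0.109], [[-0.51, -0.386, 0.7], -0.109], [[-0.51, -0.386, 0.7], -0.109]]'

```text
time_s: 3.9
ee_pos: [0.5297, -0.0221, 0.1162]
eef_rot: [-3.141, 0.001, -2.828]
force: [-0.1, -1.3, -0.2]
grip_width: 0.0941
grip_force: 0.0
```

```bash
cat >> h.py <<'E'
def proj(ci,w):
    K=np.array(ci["camera_matrix"]);c=att(ci).T@(np.array(w)-np.array(ci["origin"]))
    th=np.arctan2(np.hypot(c[0],c[1]),c[2]);n=np.hypot(c[0],c[1])+1e-9
    return np.array([K[0,2]+K[0,0]*th*c[0]/n,K[1,2]+K[1,1]*th*c[1]/n])
def wgrid(ci,d):
    v,u=np.mgrid[:384,:512];K=np.array(ci["camera_matrix"])
    x=(u-K[0,2])/K[0,0];y=(v-K[1,2])/K[1,1];th=np.hypot(x,y)+1e-9
    k=np.tan(np.minimum(th,1.5))/th
    return np.stack([x*k*d,y*k*d,d],-1)@att(ci).T+np.array(ci["origin"])
def rect(p):
    r=cv2.minAreaRect(p[:,:2].astype(np.float32)*1000);return [np.round(x,1) for x in r]
E
python3 - <<'E'
from h import *
o=ctrl.get_obs();ci=camera_info("wrist");w,d=camera("wrist")
cv2.imwrite("pics/w1.png",w)
print(o["ee_pos"],np.degrees(o["eef_rot"]),o["time_s"],o["qpos"])
G=wgrid(ci,d)
m=(np.hypot(G[...,0]-.526,G[...,1]+.025)<.07)&(G[...,2]>.007)&(G[...,2]<.022)
print(rect(G[m]),m.sum(),np.median(G[m],0))
E
```

```text
[ 0.52967155 -0.02210438  0.11624392] [-1.79972834e+02  7.44337042e-02 -1.62023216e+02] 3.9 [-1.10855112e-01  3.47279683e-01  1.67799379e+00  1.14888070e-04
  1.11494010e+00 -1.99545571e+00]
[array([524.6, -23.6]), array([113.7,  23.6]), np.float64(18.2)] 2497 [ 0.52644331 -0.02294699  0.01455302]
```

View pics/w1.png

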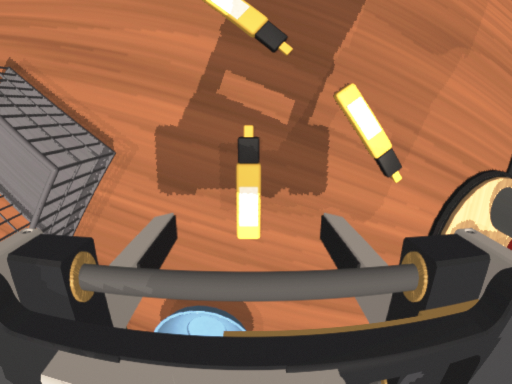

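The wrist view shows the pen centred between the fingers at (248,190) and aligned with them. I'll go down, grip and lift.

Request:
carry_out --motion '[[[0, 0, 0.2], 0], [[0, 0, 0.4], 0], [[0, 0, 0.5], 0], [[0, 0, 0.56], 0], [[0, 0, 0.56], 0], [[0, 0, 0.56], 0]]'

```text
time_s: 4.55
ee_pos: [0.5302, -0.0233, 0.0046]
eef_rot: [-3.141, 0.001, -2.828]
force: [0.1, 0.3, 0.1]
grip_width: 0.0939
grip_force: 0.0
```

Request:
carry_out --motion '[[[0, 0, 0], 0], [[0, 0, 0], 0], [[0, 0, 0], 0], [[0, 0, 0], 0], [[0, 0, 0], 0], [[0, 0, 0], 0], [[0, 0, 0], 0], [[0, 0, 0], 0]]' --hand 1 --force 20

```text
time_s: 5.35
ee_pos: [0.5295, -0.0235, 0.0034]
eef_rot: [3.142, -0.0, -2.828]
force: [-0.6, 0.2, 0.0]
grip_width: 0.0332
grip_force: 0.0
```

Request:
carry_out --motion '[[[0, 0, 0], 0], [[0, 0, 0], 0], [[0, 0, 0], 0], [[0, 0, 0], 0], [[0, 0, 0], 0]]'

```text
time_s: 5.85
ee_pos: [0.5295, -0.0235, 0.0034]
eef_rot: [3.142, -0.0, -2.828]
force: [0.2, -0.7, -0.8]
grip_width: 0.0238
grip_force: 20.0
```

Request:
carry_out --motion '[[[0, 0, -0.25], 0], [[0, 0, -0.5], 0], [[0, 0, -0.75], 0], [[0, 0, -1], 0], [[0, 0, -1], 0], [[0, 0, -1], 0]]'

```text
time_s: 6.45
ee_pos: [0.5296, -0.0235, 0.2039]
eef_rot: [-3.141, 0.001, -2.828]
force: [-0.8, -0.2, -1.1]
grip_width: 0.0237
grip_force: 20.0
```

Request:
carry_out --motion '[[[0.1, -0.25, 0], 0], [[0.14, -0.5, 0], 0.02], [[0.16, -0.75, 0], 0.04], [[0.186, -1, 0], 0.05], [[0.186, -1, 0], 0.05], [[0.186, -1, 0], 0.05]]'

```text
time_s: 7.05
ee_pos: [0.5552, -0.2259, 0.201]
eef_rot: [3.14, -0.003, 3.14]
force: [0.2, 0.6, -0.5]
grip_width: 0.0235
grip_force: 20.0
```

```bash
python3 - <<'E'
from h import *
o=ctrl.get_obs();y=o["eef_rot"][2]
d=np.array([.576,-.287])-o["ee_pos"][:2]
print(o["ee_pos"],y,o["grip_width"],"tool",(d@[np.cos(y),np.sin(y)])/.2,(d@[np.sin(y),-np.cos(y)])/.2,"z to .06",(o["ee_pos"][2]-.06)/.2)
E
```

```text
[ 0.55515721 -0.22588325  0.20095341] 3.140100111401172 0.023533069987271435 tool -0.10466991511999856 -0.30542785881570195 z to .06 0.7047670426424066
```

Request:
carry_out --motion '[[[-0.05, -0.15, 0], 0], [[-0.105, -0.305, 0], 0], [[-0.105, -0.305, 0.1], 0], [[-0.105, -0.305, 0.3], 0], [[-0.105, -0.305, 0.5], 0], [[-0.105, -0.305, 0.65], 0], [[-0.105, -0.305, 0.72], 0], [[-0.105, -0.305, 0.72], 0], [[-0.105, -0.305, 0.72], 0]]'

```text
time_s: 7.95
ee_pos: [0.5775, -0.2859, 0.0608]
eef_rot: [-3.141, 0.001, -3.141]
force: [0.1, -0.1, 0.3]
grip_width: 0.0234
grip_force: 20.0
```

Request:
carry_out --motion '[[[0, 0, 0], 0], [[0, 0, 0], 0], [[0, 0, 0], 0], [[0, 0, 0], 0], [[0, 0, 0], 0], [[0, 0, 0], 0], [[0, 0, 0], 0], [[0, 0, 0], 0]]' --hand 0

```text
time_s: 8.75
ee_pos: [0.5769, -0.2862, 0.0594]
eef_rot: [3.142, -0.0, 3.142]
force: [-0.3, 0.2, 0.1]
grip_width: 0.0473
grip_force: 0.0
```

Request:
carry_out --motion '[[[0, 0, -0.2], 0], [[0, 0, -0.4], 0], [[0, 0, -0.6], 0], [[0, 0, -0.8], 0], [[0, 0, -1], 0], [[0, 0, -1], 0], [[0, 0, -1], 0]]'

```text
time_s: 9.45
ee_pos: [0.577, -0.2862, 0.2598]
eef_rot: [-3.141, 0.001, 3.141]
force: [-0.7, 1.0, -1.0]
grip_width: 0.0471
grip_force: 0.0
```

```bash
python3 - <<'E'
from h import *
o=ctrl.get_obs();w,d=camera("wrist");t,dt=camera("top")
cv2.imwrite("pics/w2.png",np.hstack([cv2.resize(w,(400,300)),cv2.resize(t[140:290,100:300+0],(400,300))]))
print(o["ee_pos"],o["eef_rot"],o["grip_width"],o["qpos"])
E
```

```text
[ 0.57695607 -0.28622477  0.2597788 ] [-3.14103826e+00  9.12641659e-04  3.14149067e+00] 0.04705624647489983 [-5.17363867e-01  4.86174158e-01  1.14051017e+00 -3.06132592e-05
  1.51384093e+00 -2.08805623e+00]
```

View pics/w2.png

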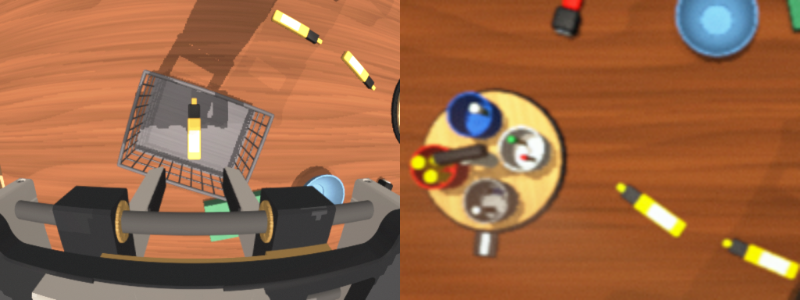

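The pen lies in the basket (left view at (194,128)) and the basket hasn't moved. Next is the handle.

Request:
carry_out --motion '[[[0.03, 0.25, -0.1], 0], [[0.06, 0.5, -0.1], 0], [[0.09, 0.75, -0.1], 0], [[0.12, 1, -0.1], 0], [[0.12, 1, -0.1], 0]]' --hand -0.3

```text
time_s: 10.05
ee_pos: [0.5521, -0.0818, 0.2786]
eef_rot: [3.141, -0.001, -3.138]
force: [-0.6, -0.3, -0.1]
grip_width: 0.0609
grip_force: 0.0
```

Request:
carry_out --motion '[[[0.03, 0.25, 0], 0], [[0.06, 0.5, 0], 0], [[0.09, 0.75, 0], 0], [[0.12, 1, 0], 0], [[0.12, 1, 0], 0]]'

```text
time_s: 10.55
ee_pos: [0.5279, 0.118, 0.2783]
eef_rot: [3.141, -0.002, -3.137]
force: [0.7, 0.3, 0.9]
grip_width: 0.061
grip_force: 0.0
```

Request:
carry_out --motion '[[[0.03, 0.25, 0], 0.022], [[0.06, 0.5, 0], 0.044], [[0.09, 0.75, 0], 0.066], [[0.11, 0.97, 0], 0.088], [[0.11, 0.97, 0], 0.11], [[0.11, 0.97, 0], 0.132], [[0.11, 0.97, 0], 0.154], [[0.11, 0.97, 0], 0.176], [[0.11, 0.97, 0], 0.198], [[0.11, 0.97, 0], 0.2167], [[0.11, 0.97, 0], 0.2167], [[0.11, 0.97, 0], 0.2167]]'

```text
time_s: 11.75
ee_pos: [0.5072, 0.3072, 0.2787]
eef_rot: [-3.14, 0.0, 1.783]
force: [-0.1, 0.6, -0.1]
grip_width: 0.0614
grip_force: 0.0
```

```bash
cat > look.py <<'E'
from h import *
o=ctrl.get_obs();ci=camera_info("wrist");w,d=camera("wrist")
print(o["time_s"],o["ee_pos"],np.degrees(o["eef_rot"]),o["grip_width"],o["grip_force"],o["qpos"])
G=wgrid(ci,d);H=cv2.cvtColor(w,cv2.COLOR_BGR2HSV)
near=lambda x,y,r:np.hypot(G[...,0]-x,G[...,1]-y)<r
h=near(.507,.307,.045)&(G[...,2]>.18)&(G[...,2]<.225)&(H[...,2]<90);print("handle",rect(G[h]),h.sum())
p=near(.375,.318,.035)&(H[...,1]<70)&(H[...,2]>130)&(G[...,2]<.03);print("pointer",rect(G[p]) if p.sum()>3 else "",G[p].mean(0),p.sum())
k=near(.507,.307,.106)&(G[...,2]>.012)&(G[...,2]<.04)&(H[...,2]>120);print("disc",cv2.minEnclosingCircle(G[k][:,:2].astype(np.float32)*1000),np.median(G[k][:,2]))
r=near(.507,.307,.11)&((H[...,0]<8)|(H[...,0]>172))&(H[...,1]>150)&(G[...,2]>.1)&(G[...,2]<.115);print("red rim",rect(G[r]) if r.sum()>5 else "",r.sum())
import sys;cv2.imwrite(sys.argv[1],w)
E
python3 look.py pics/w3.png
```

```text
11.75 [0.50722028 0.30722384 0.27866516] [-1.79931852e+02  2.46951532e-02  1.02152241e+02] 0.06138976263948398 0.0 [ 4.82886854e-01  3.56992434e-01  1.27762011e+00 -9.73400172e-05
  1.50824146e+00  2.70796634e-01]
handle [array([507.6, 311.8]), array([15.2, 62.9]), np.float64(11.8)] 1169
pointer [array([386.3, 320.6]), array([12.7, 32. ]), np.float64(85.7)] [0.38673347 0.32076783 0.01047704] 165
disc ((507.7655029296875, 309.7330627441406), 102.95386505126953) 0.025184733639943557
red rim [array([488.9, 325.3]), array([148.5,  59.7]), np.float64(82.1)] 442
```

View pics/w3.png

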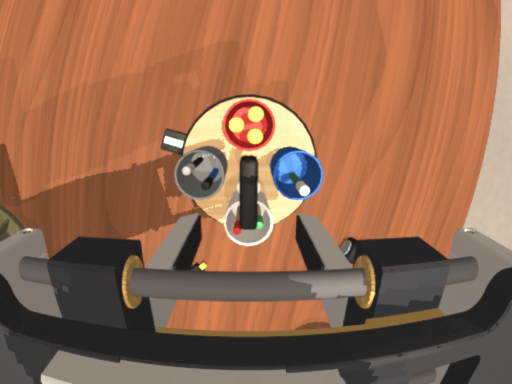

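The gripper is over the handle, which shows at (249,192). The red cup is at (249,125) and the pointer at (175,142), so the turn needed is about 72.5° counterclockwise. I'll descend and grip.

Request:
carry_out --motion '[[[0.01, 0, 0.15], 0], [[0.01, 0, 0.3], 0], [[0.01, 0, 0.45], 0], [[0.01, 0, 0.53], 0], [[0.01, 0, 0.53], 0], [[0.01, 0, 0.53], 0]]'

```text
time_s: 12.4
ee_pos: [0.5068, 0.3098, 0.1741]
eef_rot: [3.141, -0.0, 1.781]
force: [0.4, 0.1, 0.6]
grip_width: 0.0613
grip_force: 0.0
```

Request:
carry_out --motion '[[[0, 0, 0], 0], [[0, 0, 0], 0], [[0, 0, 0], 0], [[0, 0, 0], 0], [[0, 0, 0], 0], [[0, 0, 0], 0], [[0, 0, 0], 0], [[0, 0, 0], 0], [[0, 0, 0], 0], [[0, 0, 0], 0]]' --hand 1 --force 35

```text
time_s: 13.4
ee_pos: [0.5066, 0.3098, 0.1735]
eef_rot: [3.141, -0.0, 1.78]
force: [0.6, -0.7, 1.8]
grip_width: 0.0193
grip_force: 35.0
```

Request:
carry_out --motion '[[[0, 0, 0], 0], [[0, 0, 0], 0], [[0, 0, 0], 0], [[0, 0, 0], -0.01], [[0, 0, 0], -0.02], [[0, 0, 0], -0.03], [[0, 0, 0], -0.04], [[0, 0, 0], -0.05], [[0, 0, 0], -0.05], [[0, 0, 0], -0.05]]'

```text
time_s: 14.4
ee_pos: [0.5067, 0.3099, 0.1736]
eef_rot: [3.141, 0.0, 2.092]
force: [3.0, 0.4, 1.3]
grip_width: 0.0191
grip_force: 35.0
```

```bash
python3 look.py pics/w4.png; python3 -c "
from h import *
o=ctrl.get_obs();print(o['force'],o['moment'])"
```

```text
14.4 [0.50666427 0.30987056 0.17355033] [1.79969054e+02 2.32303871e-03 1.19880236e+02] 0.019136839259369938 35.00050127506256 [ 4.87243087e-01  4.23140232e-01  1.42962843e+00 -2.29263289e-05
  1.28828281e+00 -3.42590324e-02]
handle [array([502.4, 318.8]), array([22.2, 46.3]), np.float64(34.7)] 3017
pointer [array([386.3, 320.6]), array([12.8, 32.5]), np.float64(84.3)] [0.38690424 0.32070309 0.01054761] 269
disc ((504.3029479980469, 313.5497131347656), 102.77044677734375) 0.025182554213549035
red rim [array([503.2, 327. ]), array([ 60., 149.]), np.float64(36.5)] 1002
[3.20248885 1.5421098  3.04513112] [ 0.20401483 -0.49582923  0.01248648]
```

View pics/w4.png

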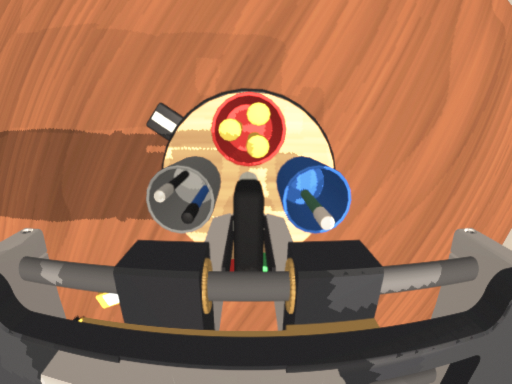

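The carousel follows the grip: the red cup stays straight ahead at (249,128) and the forces are low. About 54.5° of turning is left.

Request:
carry_out --motion '[[[0, 0, 0], -0.015], [[0, 0, 0], -0.032], [[0, 0, 0], -0.05], [[0, 0, 0], -0.068], [[0, 0, 0], -0.086], [[0, 0, 0], -0.104], [[0, 0, 0], -0.12], [[0, 0, 0], -0.135], [[0, 0, 0], -0.146], [[0, 0, 0], -0.152], [[0, 0, 0], -0.152], [[0, 0, 0], -0.152]]'

```text
time_s: 15.65
ee_pos: [0.5068, 0.3102, 0.1736]
eef_rot: [3.141, 0.001, 3.048]
force: [3.4, 3.3, 1.2]
grip_width: 0.0193
grip_force: 35.0
```

```bash
python3 look.py pics/w5.png; python3 - <<'E'
from h import *
o=ctrl.get_obs();print(o['force'],o['moment'])
ci=camera_info("wrist")
for q in("red_cup","front_place","caddy_foot"):
    for f in finder.pinpoint("wrist",q)[:2]:print(q,f)
print(proj(ci,(.507,.309,.012)))
a=np.radians(np.arange(172,178))
for x in a:print(np.degrees(x).round(),proj(ci,(.507+.122*np.cos(x),.309+.122*np.sin(x),.012)).round(1),proj(ci,(.507+.06*np.cos(x),.309+.06*np.sin(x),.109)).round(1))
E
```

```text
15.65 [0.5068276  0.31015717 0.17359377] [1.79943164e+02 5.29969310e-02 1.74630967e+02] 0.01933163662941893 35.00017583370209 [ 4.87384460e-01  4.23264721e-01  1.42934882e+00  3.34730935e-04
  1.28766145e+00 -9.89798323e-01]
handle [array([497.9, 311.4]), array([22.3, 45.9]), np.float64(85.8)] 3043
pointer [array([386.4, 320.8]), array([11.5, 32.3]), np.float64(84.6)] [0.38663943 0.32073948 0.01039904] 297
disc ((504.1471252441406, 310.97125244140625), 101.21156311035156) 0.025185460576332808
red rim [array([491.4, 317.6]), array([148.6,  60.8]), np.float64(1.0)] 1040
[3.91142251 3.46945985 0.59714062] [ 0.63464275 -0.78359817  0.00538649]
red_cup {'location': [247.0, 126.8], 'conf': 0.9}
front_place {'location': [247.1, 130.7], 'conf': 0.73}
[246.6621648  178.25014709]
172.0 [251.5  73.3] [249.5 128.8]
173.0 [249.7  73.2] [248.2 128.7]
174.0 [247.8  73.2] [246.9 128.7]
175.0 [245.9  73.2] [245.6 128.7]
176.0 [244.   73.2] [244.3 128.7]
177.0 [242.1  73.3] [243.1 128.8]
```

View pics/w5.png

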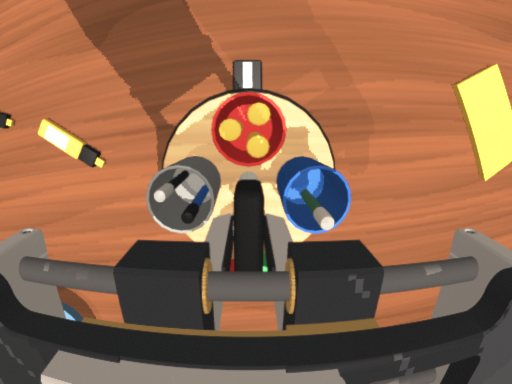

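The red cup at (249,128) is in line with the white pointer at (248,75). I'll firm up the grip, let it settle, then hand in.

Request:
carry_out --motion '[[[0, 0, 0], 0], [[0, 0, 0], 0], [[0, 0, 0], 0], [[0, 0, 0], 0], [[0, 0, 0], 0], [[0, 0, 0], 0]]' --force 45

```text
time_s: 16.45
ee_pos: [0.5068, 0.3101, 0.1736]
eef_rot: [3.141, 0.001, 3.048]
force: [4.4, 2.8, 1.5]
grip_width: 0.0191
grip_force: 45.0
```

```bash
python3 - <<'E'
from h import *
o=ctrl.get_obs();print(o['ee_pos'],o['grip_force'],o['force'],np.degrees(o['eef_rot'][2]))
print(ctrl.hand_in())
E
```

```text
[0.50681592 0.31014494 0.17355152] 45.00023424625397 [4.43942923 2.78189696 1.53001572] 174.62541136543362
the job is handed in; nothing more can be done
None
```

I dropped the dried-out highlighter in the basket, then turned the caddy until the red cup lined up with the white pointer, to within about 1° in the last picture. I handed the job in at about 16.5 s with the gripper still holding the handle at 45 N.

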